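# Unlock the sprung tile locker with its T-grip key

## Task

Unlock the grey tile locker: take the red-gripped key from its wooden stand, put it into the lock on the sloping panel, feeling for the keyway until the key is fully home, and turn it clockwise until the hidden bolt lets go and the green lid springs open. Leave the key fully in the lock and the lid open, and do not disturb the off-white glaze jar behind the stand or the roll of tape.

Things in the scene. Friction and masses are not known exactly. Their poses are not given: they have to be found in the camera images.
- key: Loose locker key, 112 mm long, 0.13 kg, standing blade down in its stand. Origin: centre of the blade's tip; z from the tip towards the grip, x along the width of blade and grip, y across their thickness (a half turn about z gives the same key). Straight brass blade 18 x 7 mm (x, y) to z = 49 mm (last 4 mm: 17 x 6); steel shoulder 30 mm in diameter, z = 49 to 55; neck 12 mm in diameter to z = 70.
- key_grip (a point): Centre of the key's red grip, 91 mm from the blade's tip. The grip is a slab 62 x 12 mm (key's x, y) and 42 mm high (z = 70 to 112 mm from the tip). Take it across its 12 mm, closing along the key's y.
- key_stand: Fixed wooden block 85 x 65 x 60 mm on a 95 x 75 x 8 mm foot. Origin: centre of its underside, z up. The key stands in a 55 mm deep slot in the middle of its top (long side along x, 1.5 mm play on each side), its shoulder resting on the top at z = 60 mm.
- locker: Fixed grey sheet-metal locker 180 mm deep (x), 140 mm wide (y), 150 mm high. Origin: centre of its underside; front towards -x. Front wall 92 mm high; from its top edge the lock panel rises backwards at 28 degrees to the horizontal, to z = 145 mm at x = +10 mm; behind lies the flat green lid, hinged along the back.
- lock: Lock in the middle of the sloping panel, fixed to the locker. Origin: on the lock axis at the panel's outer surface (x -40, y 0, z 118 mm in the locker's frame). z leaves the panel at right angles: it leans 28 degrees from vertical towards the locker's front; x points straight up the slope (red mark). With the key fully home its shoulder sits on the collar and its tip is at z = -43 mm.
- collar (a point): Centre of the mouth of the lock's steel collar: 44 mm outer diameter, standing 6 mm out of the panel. Its round hole, 25 mm in diameter, leads 16 mm down to the flat face of the turning brass core. Axes as the lock's.
- core_face (a point): Centre of the core's face, at z = -10 mm of the lock. Its keyway, 21 x 9 mm, 35 mm deep, starts with its long side anywhere within 0.45 rad either way of the lock's x; this angle is not reported: feel for it. A blade over 0.1 to 0.2 rad off rests on the face. Friction (0.12 N m) holds the core. Turning clockwise, seen from outside, frees the bolt about 0.9 rad past x; stops at 1.2 rad, and 0.5 rad the other way.
- lid (a joint): Opening angle of the green lid, rad: 0 shut, 1.05 fully open. The hinge runs along the locker's top rear edge. While the bolt holds it, it stays within 0.03; once free, a spring swings it up and back by itself, away from the lock, in about a second.
- lid_edge (a point): Middle of the lid's front edge, on its top surface.
- glaze_jar: Bystander: off-white glaze jar with a dark cap, 65 mm across, 86 mm high. Origin at the centre of its underside.
- tape: Bystander: roll of masking tape lying flat, 96 mm across, 25 mm high. Origin at the centre of its underside.

How it is judged:
By the outcome, as a careful person would: the job done as asked, in the order asked, and still so for the second after the job is handed in, with the robot touching nothing.
It also fails if it takes over 48 s, if anything falls off the work surface, if the arm or the gripper's body presses on something with over 40 N, if the wrist force passes 120 N, or if a joint passes its speed limit or range.

## Robot

A 6-joint arm with a two-finger parallel gripper is mounted at the origin on the work surface; the furniture and walls round the work are solid. World frame = base frame: x ahead of the robot, y to its left, z up, the work surface at z = 0. Lengths are in m, angles in rad, forces in N, time in s.
With the tool pointing down it reaches from about 0.35 to 0.775 m from the base axis. Payload 5.5 kg.
Tool frame: the origin (TCP) lies at the very end of the fingers, on their centre line; the grasp point (between the pads) lies 19 mm behind it (grip_point_offset is the distance from the TCP to the grasp point, in m); z points along the fingers, y is the direction in which the jaws open and shut (so a half turn about z gives the same grasp; the last joint's range is limited). The gripper opens to 85 mm and grips with 20 to 120 N. Pads are 22 mm wide; open, the fingers measure 114 mm over their backs; the gripper's body (76 mm by 85 mm) begins 54 mm behind the grasp point. The pads swing forward as they close: fully open they stand 13 mm farther back than shut.
Start: joints at [-0.14, 0.313, 0.046, 1.304, 0, 1.431], TCP at [0.575, -0, 0.231] pointing down, gripper open.
Joint ranges: [-2.76, 2.76], [-0.86, 1.69], [-1.03, 1.26], [-2.2, 2.34], [-1.47, 1.5], [-3.14, 3.14]. Speed limits (rad/s): [2.57, 2.57, 3.14, 3.14, 3.14, 3.14].

## Interface

Orientations are given as a unit quaternion [w, x, y, z].
In Python, from workcell import * gives the robot as it stands.
- The arm moves only by the shell command python3 -m crank 'ROWS' [OPENING] [FORCE]. ROWS is a JSON object of lists of equal length, an entry for each row: "travel": the shift along the tool's x, y, z in units of 40 mm (1.0 is 40 mm), a list of three; "turn": the turn about the tool's z in rad. In form: {"travel": [[x, y, z], ...], "turn": [turn, ...]}. A call has 1 to 5 rows; each row is the pose to reach, as a shift and turn from the pose commanded when the call began, along the tool's axes at that moment; what a row does not reach only later rows make up. A row lasts 1/12 s, in which the tool goes at most 41.7 mm and 7.16 degrees, less where a joint would pass 70% of its speed; a pose out of reach is approached as far as the arm can. A call with a gripper value outside its range is refused whole. OPENING is the finger opening in mm, from 0 to 85.4, set as the call begins (- or left out, the last holds). The fingers move at their own pace and stop on an object; FORCE is the grip in N (left out, the last holds). Time passes only in rows, so rows that repeat a pose let the fingers close. It gives the time, the measured TCP pose, the force and the opening at its end, in the units of the state.
- get_state(): the state, without advancing time (a new reading comes with each control period).
- read_camera(name): name is "scene" or "side" or "wrist"; returns a dict with "image" (480x640x3 uint8, red, green, blue), "K" (3x3 intrinsics, pixels), "k1" (the pictures are not rectified: a ray, as slopes to the right and down, at radius r is drawn at 1 + k1 r^2 times it, then the intrinsics apply), "R" (3x3) and "t" (3): a world point X has camera coordinates R X + t. Camera axes: x right, y down, z forward; pixel columns grow to the right and rows downward; lengths in m; the calibration is good to about 2 mm. A picture is of the moment at which its call begins. There is no depth.
- hand_in(): hands the job in, once; it reports no verdict.
The state is a dict: "clock": time; "joint_pos": joint angles; "qvel": joint speeds; "tau": joint torques, N m; "tcp_pos": TCP position; "orientation": TCP orientation; "wrist_force": force on the tool from outside, world axes, zero at the start; "ft_torque": the same for the moment, N m; "finger_gap": finger opening in m.
Only numpy, scipy, OpenCV 4.12 (cv2) and the standard library are available. Lean on these libraries where they do the work, as an engineer would, in place of code of your own. Each camera call takes 0.05 s, during which the arm holds its last target. There are 200 camera calls.

## Working session

There is one attempt and no reset: what is moved stays moved. The work goes in short steps, Python scripts to look and compute and a shell command to move; the robot and the scene stay as the last step left them, time stands still between calls to the robot, and variables do not carry over. Pictures are saved under pics/ and viewed, about 8 in all and at most 12, crops included, and the job is handed in when it is done.

```bash
ls; mkdir -p pics; python3 - <<'E'
from workcell import *
import cv2, numpy as np
for n in ["scene","side","wrist"]:
    c=read_camera(n); np.savez(f"pics/{n}0.npz",**c); cv2.imwrite(f"pics/{n}0.png",c["image"][:,:,::-1]); print(n,c["K"].tolist() if hasattr(c["K"],"tolist") else c["K"],c["k1"],np.round(-np.array(c["R"]).T@c["t"],3))
print(get_state())
E
```

```text
pics
scene [[616.0877931808214, 0.0, 317.66599730949224], [0.0, 616.0877931808214, 241.54984793315796], [0.0, 0.0, 1.0]] -0.03883113313040919 [-0.294  1.029  0.62 ]
side [[482.36218073837557, 0.0, 326.00033302106175], [0.0, 482.36218073837557, 237.38498074892038], [0.0, 0.0, 1.0]] 0.008981418789415028 [ 0.242 -0.587  0.457]
wrist [[358.00230999060693, 0.0, 318.8720981545079], [0.0, 358.00230999060693, 239.844640935804], [0.0, 0.0, 1.0]] -0.05656783087850456 [0.575 0.078 0.372]
{'clock': 0.15, 'joint_pos': array([-1.39617877e-01,  3.13816640e-01,  4.52192729e-02,  1.30357712e+00,
       -4.48379021e-06,  1.43120437e+00]), 'qvel': array([ 0.00013023, -0.00249291,  0.00405924, -0.00054513,  0.00088986,
        0.00155284]), 'tau': array([ 1.76330479e-03, -4.81067133e+01,  2.98815805e+01,  1.39078675e-02,
       -1.10673584e-04, -5.56924022e-05]), 'tcp_pos': array([5.74617203e-01, 3.25281177e-05, 2.30611654e-01]), 'orientation': array([-5.48967092e-04,  7.07115778e-01,  7.07097448e-01, -4.16502018e-04]), 'wrist_force': array([-0.43137557, -0.32149258,  0.67979998]), 'ft_torque': array([ 0.02687687, -0.03409953,  0.06126425]), 'finger_gap': 0.08558539764974026}
```

View pics/scene0.png

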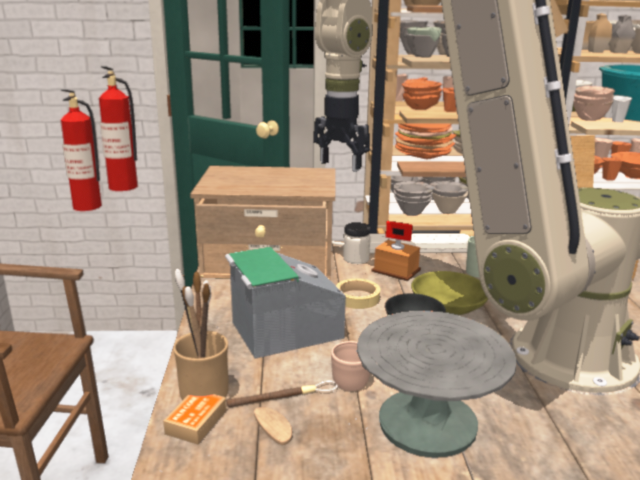

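View pics/side0.png

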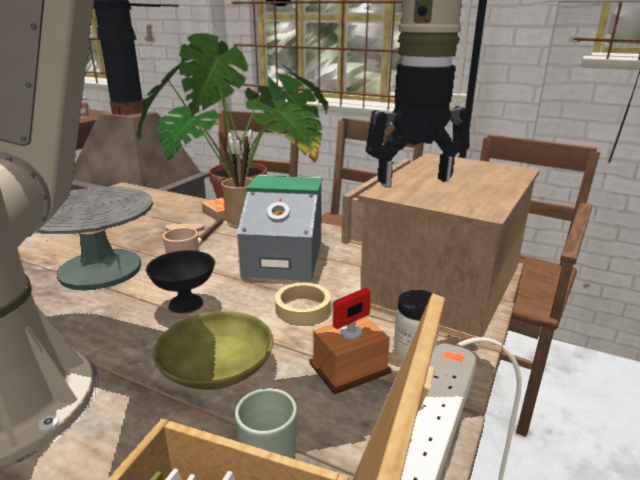

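The scene view shows the locker around (287,300) with its lock at (307,270), and the red grip at (399,231) on the stand at (397,258). In the side view the lock is at (278,211), the grip at (352,308), the stand top near (351,333), the jar at (412,315) and the tape at (303,302).

```bash
python3 - <<'E'
import cv2, numpy as np
s=cv2.imread("pics/scene0.png"); d=cv2.imread("pics/side0.png")
def crop(im,x,y,w,h,k): return cv2.resize(im[y:y+h,x:x+w],None,fx=k,fy=k,interpolation=cv2.INTER_CUBIC)
a=crop(d,230,165,100,120-20,4); b=crop(d,300,280,100,100,4)
c=crop(s,220,235,133,66,3); e=crop(s,340,210,133,66,3)
top=np.hstack([a,b]); bot=np.hstack([cv2.resize(c,(400,198)),cv2.resize(e,(400,198))])
cv2.imwrite("pics/comp.png",np.vstack([top,bot]))
E
```

```text
(no output)
```

View pics/comp.png

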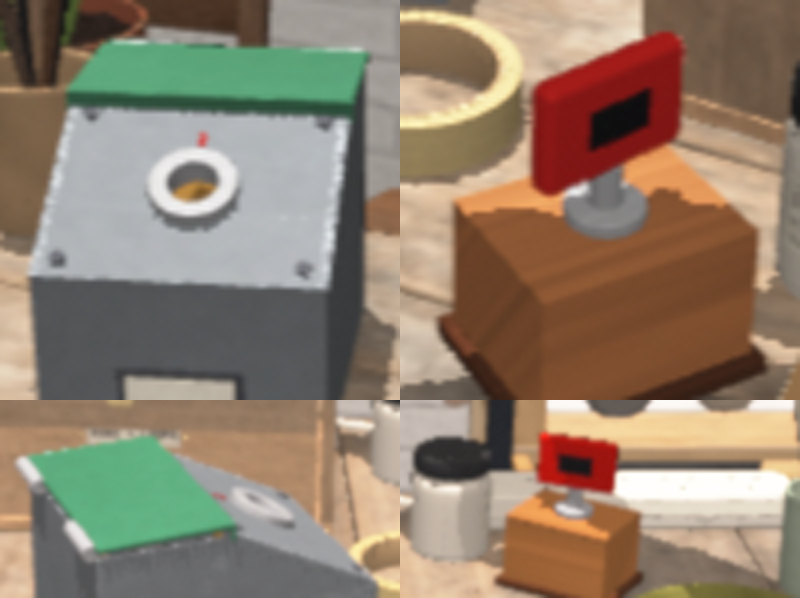

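View pics/wrist0.png

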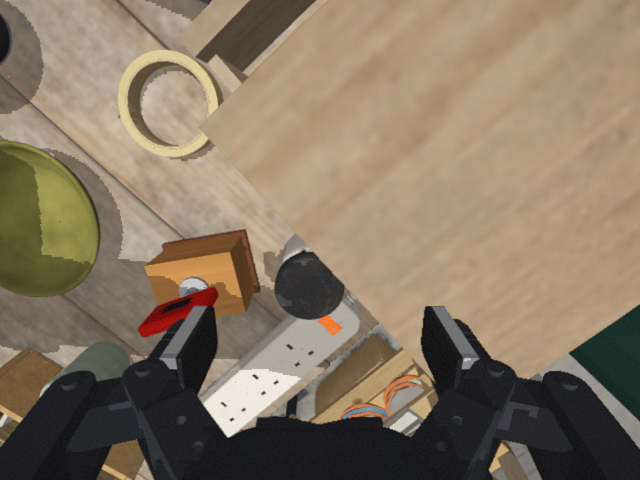

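The crops show the panel, lid and collar corners clearly, and the grip parallel to the stand's long side. The wrist view has the stand at about (200,275), jar cap at (310,285) and tape at (170,103). I'll fit both poses from these points.

```bash
python3 -m crank --help 2>&1 | head -20; cat > h.py <<'E'
import numpy as np, cv2
from scipy.optimize import least_squares
def proj(c,X):
    X=np.atleast_2d(X); p=X@np.array(c["R"]).T+np.array(c["t"]); s=p[:,:2]/p[:,2:]
    s=s*(1+c["k1"]*(s**2).sum(1,keepdims=True)); K=c["K"]
    return s@np.diag([K[0][0],K[1][1]])+[K[0][2],K[1][2]]
def place(q,P): 
    c,s=np.cos(q[2]),np.sin(q[2]); return np.array(P)@np.array([[c,s,0],[-s,c,0],[0,0,1]])+[q[0],q[1],0]
def fit(q0,obs):  # obs: list (cam, pts3d m, pix)
    f=lambda q: np.concatenate([(proj(c,place(q,P))-p).ravel() for c,P,p in obs])
    r=least_squares(f,q0,loss="soft_l1",f_scale=2); return r.x,f(r.x)
def load(n): return {k:v for k,v in np.load(f"pics/{n}.npz").items()}
E
python3 - <<'E'
from h import *
sd,sc,wr=load("side0"),load("scene0"),load("wrist0")
A=lambda L:np.array(L)/4+[230,165]
B=lambda L:np.array(L)/4+[300,280]
C=lambda L:(np.array(L)-[0,400])/[3.0075,3]+[220,235]
D=lambda L:(np.array(L)-[400,400])/[3.0075,3]+[340,210]
m=1e-3
loc=np.array([[-90,70,92],[-90,-70,92],[10,70,145],[10,-70,145],[90,70,150],[90,-70,150],[-42.8,0,123.3]])*m
o=[(sd,loc,A([[30,277],[330,290],[70,104],[353,118],[108,41],[367,52],[193,181]])),
   (sc,np.array([[90,-70,150],[90,70,150],[10,-70,150],[10,70,150],[-42.8,0,123.3]])*m,C([[18,458],[93,548],[152,437],[237,530],[262,504]]))]
for y in (-.5,.5,1.): 
    q,r=fit([.6,.2,y],o); print("locker",q.round(4),r.reshape(-1,2).round(1).tolist())
for y0 in (-1,0,1):
  o=[(sd,np.array([[-42.5,32.5,60],[-42.5,-32.5,60],[42.5,-32.5,60],[0,0,66]])*m,B([[55,203],[140,302],[353,228],[206,205]])),
   (wr,np.array([[-42.5,32.5,60],[42.5,32.5,60],[0,0,66]])*m,np.array([[145,265],[243,231],[193,287]])),
   (sc,np.array([[0,0,66],[0,0,102]])*m,D([[574,507],[577,464]]))]
  q,r=fit([.5,-.1,y0],o); print("stand",q.round(4),r.reshape(-1,2).round(1).tolist())
E
```

```text
invalid input: not JSON, or not a number
locker [0.4483 0.2954 1.1654] [[-0.4, -1.3], [-0.3, -1.2], [0.4, -2.5], [-0.6, -3.4], [-0.6, -0.9], [-0.3, -1.4], [0.1, -0.7], [3.3, -1.5], [2.2, -1.1], [-1.5, -0.8], [-2.3, -3.0], [1.1, -1.1]]
locker [0.4483 0.2954 1.1654] [[-0.4, -1.3], [-0.3, -1.2], [0.4, -2.5], [-0.6, -3.4], [-0.6, -0.9], [-0.3, -1.4], [0.1, -0.7], [3.3, -1.5], [2.2, -1.1], [-1.5, -0.8], [-2.3, -3.0], [1.1, -1.1]]
locker [0.4483 0.2954 1.1654] [[-0.4, -1.3], [-0.3, -1.2], [0.4, -2.5], [-0.6, -3.4], [-0.6, -0.9], [-0.3, -1.4], [0.1, -0.7], [3.3, -1.5], [2.2, -1.1], [-1.5, -0.8], [-2.3, -3.0], [1.1, -1.1]]
stand [ 0.4552 -0.0707  0.1833] [[-0.9, -2.8], [1.0, -1.7], [1.2, -1.7], [-0.6, -3.3], [-0.8, -1.3], [-13.2, 17.4], [1.2, 2.9], [-0.6, -0.7], [-0.6, -0.8]]
stand [ 0.4552 -0.0707  0.1833] [[-0.9, -2.8], [1.0, -1.7], [1.2, -1.7], [-0.6, -3.3], [-0.8, -1.3], [-13.2, 17.4], [1.2, 2.9], [-0.6, -0.7], [-0.6, -0.8]]
stand [ 0.4552 -0.0707  0.1833] [[-0.9, -2.8], [1.0, -1.7], [1.2, -1.7], [-0.6, -3.3], [-0.8, -1.3], [-13.2, 17.4], [1.2, 2.9], [-0.6, -0.7], [-0.6, -0.8]]
```

```bash
python3 -m crank '{"travel":[[-0.4,-0.6,0],[-0.8,-1.2,0],[-1.2,-1.8,0.1],[-1.5,-2.4,0.3],[-1.77,-2.985,0.5]],"turn":[-0.12,-0.24,-0.36,-0.48,-0.6]}' 45 20
python3 -m crank '{"travel":[[0,0,0],[0,0,0],[0,0,0],[0,0,0],[0,0,0]],"turn":[-0.12,-0.24,-0.36,-0.48,-0.6]}'
python3 -m crank '{"travel":[[0,0,0],[0,0,0],[0,0,0],[0,0,0],[0,0,0]],"turn":[-0.12,-0.24,-0.36,-0.48,-0.554]}'
python3 - <<'E'
from workcell import *
import cv2, numpy as np
c=read_camera("wrist"); np.savez("pics/wrist1.npz",**c); cv2.imwrite("pics/wrist1.png",c["image"][:,:,::-1])
s=get_state(); print({k:np.round(s[k],3) for k in("clock","tcp_pos","orientation","joint_pos")})
E
```

```text
clock: 0.57
tcp_pos: [0.4545, -0.0714, 0.211]
orientation: [0.0, 0.464, 0.886, -0.0]
wrist_force: [1.0, -0.7, -0.2]
finger_gap: 0.045
clock: 0.98
tcp_pos: [0.4553, -0.0708, 0.2111]
orientation: [-0.0, 0.182, 0.983, 0.0]
wrist_force: [-0.4, -0.2, 0.2]
finger_gap: 0.0451
clock: 1.4
tcp_pos: [0.4554, -0.0707, 0.2111]
orientation: [-0.0, -0.094, 0.996, 0.0]
wrist_force: [-0.2, 0.2, -0.2]
finger_gap: 0.0448
{'clock': np.float64(1.45), 'tcp_pos': array([ 0.455, -0.071,  0.211]), 'orientation': array([-0.   , -0.095,  0.995,  0.   ]), 'joint_pos': array([-0.329,  0.101, -0.271,  1.199,  0.   , -0.519])}
```

View pics/wrist1.png

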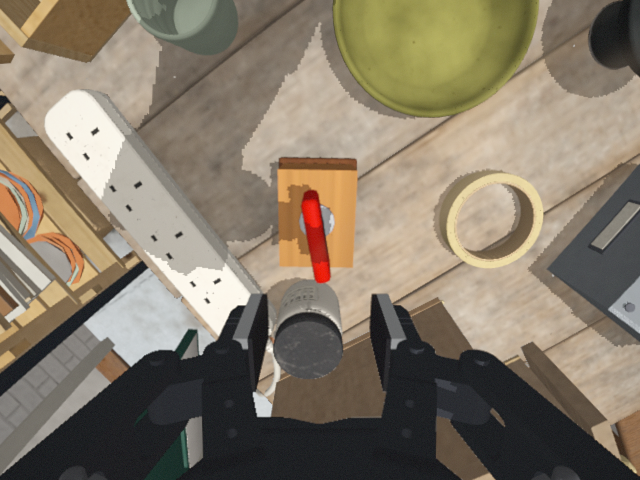

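The wrist view shows the stand top centred near (316,218), and the grip running from (311,193) to (322,280). The key therefore sits twisted about 7° in its slot. The jar cap is at (308,345), just past the stand end, and the tape at (492,220).

```bash
cat >> h.py <<'E'
def ray(c,uv,z):
    K=np.array(c["K"]); p=(np.array(uv,float)-K[:2,2])/[K[0,0],K[1,1]]; s=p.copy()
    for _ in range(20): s=p/(1+c["k1"]*(s@s))
    R=np.array(c["R"]); o=-R.T@c["t"]; d=R.T@[*s,1]; return o+d*(z-o[2])/d[2]
E
python3 - <<'E'
from h import *
w=load("wrist1")
a,b=ray(w,(311,193),.122),ray(w,(321.5,280),.122)
print("grip ends",a,b,"c",(a+b)/2,"len",np.linalg.norm(a-b),"yaw",np.arctan2(*(b-a)[[1,0]]))
t=[ray(w,p,.06) for p in((279,167),(355,167),(354,267),(279,267))]; print("stand top c",np.mean(t,0),[np.round(x,3).tolist() for x in t])
print("collar-ish",proj(w,place([.4483,.2954,1.1654],[[-.0428,0,.1233]])))
E
```

```text
grip ends [ 0.42026632 -0.08317219  0.122     ] [ 0.4795314  -0.06479017  0.122     ] c [ 0.44989886 -0.07398118  0.122     ] len 0.06205037060262392 yaw 0.3007572370794505
stand top c [ 0.45263795 -0.07363376  0.06      ] [[0.416, -0.112, 0.06], [0.404, -0.051, 0.06], [0.489, -0.033, 0.06], [0.502, -0.098, 0.06]]
collar-ish [[734.71477133 291.87851694]]
```

```bash
python3 -m crank '{"travel":[[0.14,-0.05,0.4],[0.14,-0.05,1.2],[0.14,-0.05,2.0],[0.14,-0.05,2.7],[0.14,-0.05,3.2]],"turn":[-0.117,-0.117,-0.117,-0.117,-0.117]}'
python3 -m crank '{"travel":[[0,0,0],[0,0,0],[0,0,0],[0,0,0],[0,0,0]],"turn":[0,0,0,0,0]}' 4 20
python3 -m crank '{"travel":[[0,0,0],[0,0,0],[0,0,0]],"turn":[0,0,0]}'
```

```text
clock: 1.87
tcp_pos: [0.449, -0.0733, 0.0809]
orientation: [-0.001, -0.149, 0.989, 0.001]
wrist_force: [-0.2, -0.1, -0.3]
finger_gap: 0.0451
clock: 2.28
tcp_pos: [0.4515, -0.0741, 0.0846]
orientation: [0.001, -0.149, 0.989, -0.001]
wrist_force: [0.9, 0.6, -1.9]
finger_gap: 0.012
clock: 2.53
tcp_pos: [0.4511, -0.074, 0.0841]
orientation: [0.001, -0.149, 0.989, -0.0]
wrist_force: [-0.6, 0.0, 3.5]
finger_gap: 0.012
```

```bash
python3 -m crank '{"travel":[[0,0,-0.3],[0,0,-0.7],[0,0,-1.075],[0,0,-1.075]],"turn":[0,0,0,0]}'
python3 -m crank '{"travel":[[0.2,0,0.01],[0.42,0,0.04],[0.64,0,0.09],[0.85,0,0.16],[1.05,0,0.24]],"turn":[0,0,0,0,0]}'
python3 -m crank '{"travel":[[0.02,0,0],[0.02,0,0]],"turn":[0,0]}'
python3 - <<'E'
from workcell import *
import cv2, numpy as np
c=read_camera("side"); np.savez("pics/side1.npz",**c); cv2.imwrite("pics/side1.png",cv2.resize(c["image"][180:380,230:450,::-1],None,fx=3,fy=3,interpolation=cv2.INTER_CUBIC))
E
```

```text
clock: 2.87
tcp_pos: [0.4523, -0.0744, 0.1289]
orientation: [0.002, -0.15, 0.989, -0.001]
wrist_force: [-0.6, 0.1, -1.1]
finger_gap: 0.0116
clock: 3.28
tcp_pos: [0.4095, -0.0866, 0.1163]
orientation: [0.0, -0.149, 0.989, -0.0]
wrist_force: [3.2, 0.3, 0.2]
finger_gap: 0.0117
clock: 3.45
tcp_pos: [0.4078, -0.0864, 0.1159]
orientation: [-0.001, -0.149, 0.989, 0.0]
wrist_force: [0.4, -0.1, -1.6]
finger_gap: 0.0115
```

View pics/side1.png

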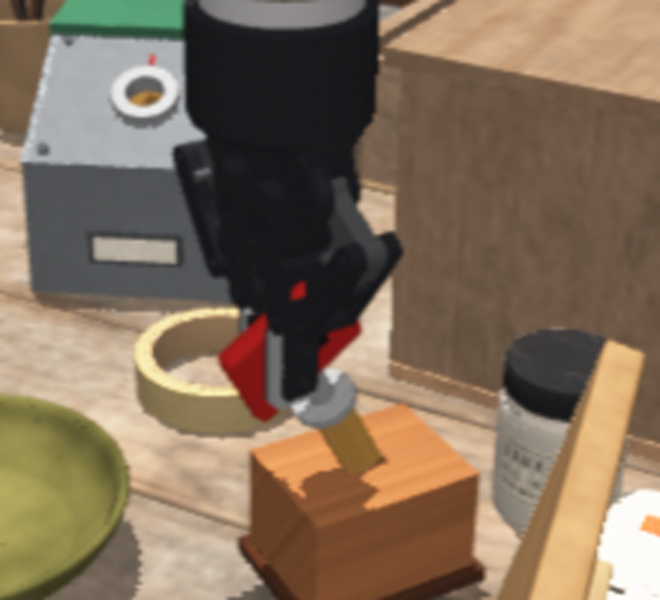

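The key has pivoted in the pads: grip at (290,350) and blade leaning into the slot at (367,463) in the crop. The jar and tape are untouched. I'll compute the tilt, then carry the key over the lock.

```bash
python3 - <<'E'
from h import *
sd=load("side1"); G=np.array([.4078,-.0864,.1349]); h=np.array([-np.cos(.3),-np.sin(.3),0])
pix=np.array([[338.7,312.7],[352.3,334.3]])
for a in (20,24,28,32,36):
    u=h*np.sin(np.radians(a))+[0,0,np.cos(np.radians(a))]
    p=proj(sd,[G,G-u*.039,G-u*.080]); d=p[2]-p[1]; e=pix[1]-pix[0]
    print(a,p.round(1).tolist(),np.degrees(np.arctan2(*d)),np.degrees(np.arctan2(*e)))
E
python3 -m crank '{"travel":[[0,0,-0.6],[0,0,-1.4],[0,0.6,-2.0],[0,1.4,-2.4],[0,2.3,-2.4]],"turn":[0,0,0,0,0]}' - 40
python3 -m crank '{"travel":[[-0.4,0.9,0],[-0.9,1.8,0],[-1.4,2.7,0],[-1.8,3.6,0],[-2.2,4.5,0]],"turn":[-0.1,-0.2,-0.3,-0.4,-0.5]}'
python3 -m crank '{"travel":[[0,0,0],[0,0,0],[0,0,0],[0,0,0],[0,0,0]],"turn":[-0.12,-0.24,-0.365,-0.365,-0.365]}'
python3 - <<'E'
from workcell import *
import cv2, numpy as np
for n in("side","wrist"):
    c=read_camera(n); np.savez(f"pics/{n}2.npz",**c)
    im=c["image"][:,:,::-1]; cv2.imwrite(f"pics/{n}2.png", cv2.resize(im[80:280,170:390],None,fx=3,fy=3,interpolation=cv2.INTER_CUBIC) if n=="side" else im)
s=get_state(); print({k:np.round(s[k],3) for k in("clock","tcp_pos","orientation","joint_pos")})
E
```

```text
20 [[322.3, 296.3], [330.3, 317.2], [338.3, 337.7]] 21.135941266378428 32.19573393471327
24 [[322.3, 296.3], [331.9, 315.9], [341.3, 335.1]] 26.145596224850777 32.19573393471327
28 [[322.3, 296.3], [333.4, 314.6], [344.3, 332.4]] 31.376059527833892 32.19573393471327
32 [[322.3, 296.3], [334.9, 313.2], [347.1, 329.5]] 36.80381715867076 32.19573393471327
36 [[322.3, 296.3], [336.3, 311.6], [349.8, 326.5]] 42.39351973990194 32.19573393471327
clock: 3.92
tcp_pos: [0.3835, 0.0012, 0.2155]
orientation: [0.002, -0.148, 0.989, -0.001]
wrist_force: [2.2, 1.0, -1.6]
finger_gap: 0.0112
clock: 4.33
tcp_pos: [0.412, 0.2011, 0.212]
orientation: [-0.001, -0.392, 0.92, -0.0]
wrist_force: [0.6, -0.4, -2.5]
finger_gap: 0.0116
clock: 4.75
tcp_pos: [0.4124, 0.1992, 0.2119]
orientation: [-0.001, -0.549, 0.836, 0.0]
wrist_force: [-0.1, -0.3, -1.2]
finger_gap: 0.0115
{'clock': np.float64(4.85), 'tcp_pos': array([0.413, 0.199, 0.212]), 'orientation': array([-0.001, -0.549,  0.836,  0.   ]), 'joint_pos': array([ 0.274,  0.097, -0.274,  1.202, -0.   , -0.888])}
```

View pics/wrist2.png

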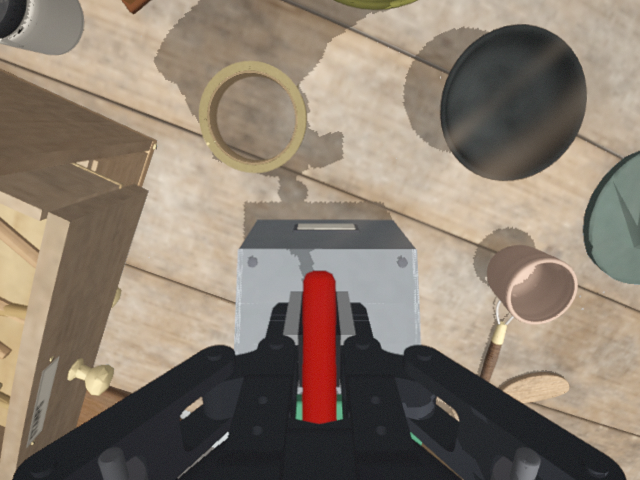

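View pics/side2.png

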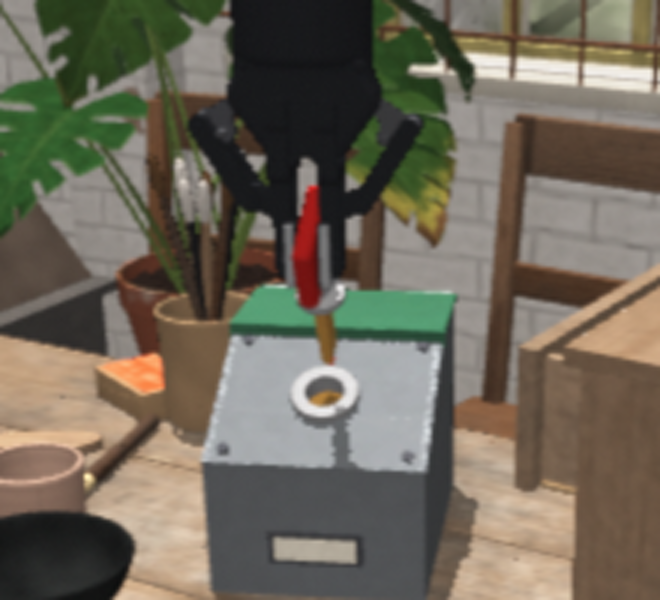

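Wrist view: the locker's front edge is level at row 248 from (238,248) to (414,248), and the grip's front corner is at (319,271), so the yaw matches. Side view: the blade tip is at (328,362) in the crop, just above the collar at (325,392). Next I'll refine the locker and the key-in-hand pose.

```bash
cat >> h.py <<'E'
SA=28*np.pi/180
def lockframe(q):
    o=place(q,[[-.04,0,.118]])[0]; lx=np.array([np.cos(SA)*np.cos(q[2]),np.cos(SA)*np.sin(q[2]),np.sin(SA)]); ly=np.array([-np.sin(q[2]),np.cos(q[2]),0]); return o,np.c_[lx,ly,np.cross(lx,ly)]
E
python3 - <<'E'
from h import *
m=1e-3
sd,sc,wr=load("side0"),load("scene0"),load("wrist2")
A=lambda L:np.array(L)/4+[230,165]
C=lambda L:(np.array(L)-[0,400])/[3.0075,3]+[220,235]
loc=np.array([[-90,70,92],[-90,-70,92],[10,70,145],[10,-70,145],[90,70,150],[90,-70,150],[-42.8,0,123.3]])*m
o=[(sd,loc,A([[30,277],[330,290],[70,104],[353,118],[108,41],[367,52],[193,181]])),
   (sc,np.array([[90,-70,150],[90,70,150],[10,-70,150],[10,70,150],[-42.8,0,123.3]])*m,C([[18,458],[93,548],[152,437],[237,530],[262,504]])),
   (wr,np.array([[-90,-70,92],[-90,70,92]])*m,np.array([[239,248],[415,248]]))]
q,r=fit([.448,.295,1.165],o); print("locker",q.round(4),r.reshape(-1,2).round(1).tolist())
qw,rw=fit(q,o[2:]+o[:1]); print("side+wrist",qw.round(4),rw.reshape(-1,2)[:2].round(1).tolist())
# key in hand: alpha, dx (tool x), dz (up), lateral dy
s1,s2=load("side1"),load("side2")
def key(T,yaw,p,pts):  # yaw = world yaw of tool x
    h=np.array([np.cos(yaw),np.sin(yaw),0]); up=np.array([0,0,1.]); l=np.cross(h,up)*-1
    a=p[0]; u=h*np.sin(a)+up*np.cos(a); kx=h*np.cos(a)-up*np.sin(a)
    G=np.array(T)+[0,0,.019]+h*p[1]+up*p[2]+l*p[3]
    return np.array([G+kx*x+u*(z-.091) for x,z in pts])
W=lambda L,x,y:np.array(L)/3+[x,y]
T2=[.413,.199,.212]; y2=2*np.arctan2(.836,-.549)
f=lambda p:np.concatenate([(proj(s1,key([.4078,-.0864,.1159],.30+np.pi,p,[(0,.052)]))-W([[326,398]],230,180)).ravel(),
 (proj(s2,key(T2,y2,p,[(0,0),(0,.049)]))-W([[328,362],[324,306]],170,80)).ravel(),
 (proj(wr,key(T2,y2,p,[(.031,.112)]))-[[319.5,271]]).ravel(), np.array([p[3]])*300])
k=least_squares(f,[SA,0,0,0]).x; print("key alpha deg",np.degrees(k[0]),(k[1:]*1e3).round(1),f(k).round(1))
tip=key(T2,y2,k,[(0,0)])[0]
for Q in(q,qw):
    O,F=lockframe(Q); print("tip in lock mm",((tip-O)@F*1e3).round(1),"collar px",proj(s2,[O+F@[0,0,.006]]).round(1),"obs",W([325,392],170,80))
    h=np.array([np.cos(y2),np.sin(y2),0]);ty=np.array([-h[1],h[0],0])*-1
    for zt in(.012,-.006): d=O+F@[0,0,zt]-tip; print(zt,"tool units",(np.array([d@h,d@np.cross([0,0,-1],h),-d[2]])/.04).round(3))
print("tip px",proj(s2,[tip]))
E
```

```text
locker [0.4478 0.2949 1.16  ] [[-0.8, -1.2], [-0.8, -1.0], [0.3, -2.4], [-0.7, -3.2], [-0.6, -0.9], [-0.3, -1.2], [-0.2, -0.6], [3.8, -1.6], [2.3, -1.1], [-0.9, -0.9], [-2.1, -2.9], [1.5, -1.0], [-2.9, 0.3], [1.2, 0.4]]
side+wrist [0.4479 0.2941 1.1575] [[-3.3, -0.6], [0.9, -0.1]]
key alpha deg 27.24573728610303 [-9.1 -3.4 -0.7] [-0.4  1.9  0.5 -1.  -1.  -1.   0.   0.1 -0.2]
tip in lock mm [ 3.8 -5.6 30.5] collar px [[278.  209.7]] obs [278.33333333 210.66666667]
0.012 tool units [-0.134  0.141  0.453]
-0.006 tool units [-0.345  0.14   0.851]
tip in lock mm [ 4.3 -5.3 30.2] collar px [[278.2 209.8]] obs [278.33333333 210.66666667]
0.012 tool units [-0.119  0.132  0.453]
-0.006 tool units [-0.33   0.131  0.851]
tip px [[279.8454389  199.67177509]]
```

```bash
python3 -m crank '{"travel":[[-0.05,0.06,0.15],[-0.12,0.137,0.35],[-0.127,0.137,0.453],[-0.127,0.137,0.453],[-0.127,0.137,0.453]],"turn":[0.005,0.005,0.005,0.005,0.005]}' - 30
python3 -m crank '{"travel":[[-0.047,0,0.088],[-0.094,0,0.177],[-0.14,0,0.265],[-0.14,0,0.265]],"turn":[0,0,0,0]}'
python3 - <<'E'
from workcell import *
import cv2, numpy as np
c=read_camera("side"); np.savez("pics/side3.npz",**c); cv2.imwrite("pics/side3.png",cv2.resize(c["image"][140:240,225:335,::-1],None,fx=5,fy=5,interpolation=cv2.INTER_CUBIC))
s=get_state(); print({k:np.round(s[k],4) for k in("clock","tcp_pos","orientation","wrist_force","ft_torque")})
E
```

```text
clock: 5.27
tcp_pos: [0.4097, 0.2061, 0.194]
orientation: [-0.001, -0.548, 0.836, 0.0]
wrist_force: [1.0, 0.1, -2.3]
finger_gap: 0.0113
clock: 5.6
tcp_pos: [0.4123, 0.2115, 0.1832]
orientation: [-0.0, -0.548, 0.836, 0.0]
wrist_force: [0.7, 0.5, -1.3]
finger_gap: 0.0115
{'clock': np.float64(5.65), 'tcp_pos': array([0.4122, 0.2114, 0.1835]), 'orientation': array([-4.000e-04, -5.482e-01,  8.364e-01,  1.000e-04]), 'wrist_force': array([-0.2981, -0.1754, -1.5815]), 'ft_torque': array([-0.0528, -0.021 , -0.0294])}
```

View pics/side3.png

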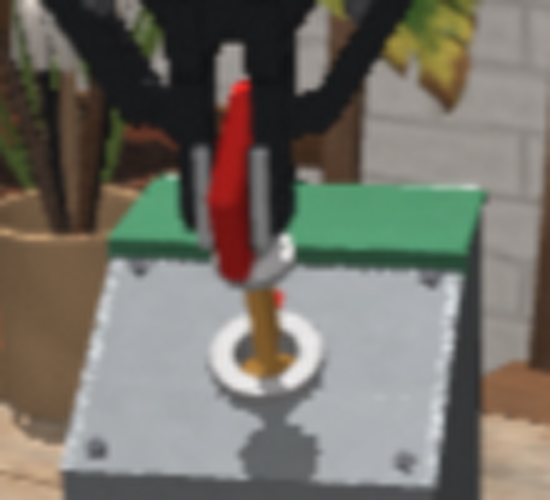

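The crop shows the blade inside the collar ring, around (265,350) with the ring centred at (266,352), clear of the walls. I'll feel downwards for the core face.

```bash
python3 -m crank '{"travel":[[-0.035,0,0.066],[-0.07,0,0.132],[-0.07,0,0.132]],"turn":[0,0,0]}'
python3 -m crank '{"travel":[[-0.023,0,0.044],[-0.047,0,0.088],[-0.047,0,0.088]],"turn":[0,0,0]}'
python3 -m crank '{"travel":[[-0.023,0,0.044],[-0.047,0,0.088],[-0.047,0,0.088]],"turn":[0,0,0]}'
```

```text
clock: 5.9
tcp_pos: [0.4135, 0.214, 0.1782]
orientation: [-0.0, -0.548, 0.836, 0.0]
wrist_force: [-0.0, 0.6, -1.7]
finger_gap: 0.0113
clock: 6.15
tcp_pos: [0.4143, 0.2157, 0.1748]
orientation: [-0.0, -0.548, 0.836, 0.0]
wrist_force: [-0.4, 0.5, -1.5]
finger_gap: 0.0116
clock: 6.4
tcp_pos: [0.415, 0.2174, 0.1713]
orientation: [-0.0, -0.548, 0.836, 0.0]
wrist_force: [-0.8, 1.1, -1.7]
finger_gap: 0.0113
```

```bash
for i in 1 2 3; do python3 -m crank '{"travel":[[-0.012,0,0.022],[-0.023,0,0.044],[-0.023,0,0.044]],"turn":[0,0,0]}' | egrep 'tcp|force'; done; python3 - <<'E'
from workcell import *
import numpy as np
s=get_state(); print({k:np.round(s[k],3) for k in("clock","wrist_force","ft_torque")})
E
```

```text
tcp_pos: [0.4154, 0.2182, 0.1698]
wrist_force: [0.9, 0.2, -2.0]
tcp_pos: [0.4158, 0.2186, 0.169]
wrist_force: [-2.6, -3.1, 6.7]
tcp_pos: [0.4161, 0.2189, 0.1685]
wrist_force: [-5.8, -6.5, 15.7]
{'clock': np.float64(7.15), 'wrist_force': array([-5.783, -6.518, 15.715]), 'ft_torque': array([-1.266,  1.277,  0.072])}
```

Contact came at TCP z ≈ 0.169, the core face, so the blade is resting off the keyway. I'll ease off slightly and sweep the turn with the tip kept on the axis.

```bash
python3 -m crank '{"travel":[[0.01,0,-0.018],[0.01,0,-0.018]],"turn":[0,0]}'|egrep 'force|tcp'
for i in 1 2 3 4; do python3 -m crank '{"travel":[[-0.002,0.064,0],[-0.006,0.127,0],[-0.006,0.127,0]],"turn":[0.05,0.1,0.1]}'|egrep 'clock|force|tcp'; done
```

```text
tcp_pos: [0.4159, 0.2188, 0.1687]
wrist_force: [-4.1, -5.5, 11.7]
clock: 7.57
tcp_pos: [0.4116, 0.2211, 0.1688]
wrist_force: [-3.2, -5.5, 9.7]
clock: 7.82
tcp_pos: [0.4076, 0.2238, 0.1687]
wrist_force: [-2.5, -5.4, 9.8]
clock: 8.07
tcp_pos: [0.4037, 0.227, 0.1686]
wrist_force: [-1.2, -5.2, 7.4]
clock: 8.32
tcp_pos: [0.3995, 0.2313, 0.1676]
wrist_force: [-1.0, 0.6, -1.8]
```

The contact force vanished at a turn of +0.4, so the blade has dropped into the keyway. I'll push a little way along the lock axis.

```bash
for i in 1 2 3; do python3 -m crank '{"travel":[[-0.011,0.0046,0.022],[-0.0216,0.0092,0.044],[-0.0216,0.0092,0.044]],"turn":[0,0,0]}'|egrep 'clock|force|tcp'; done
```

```text
clock: 8.57
tcp_pos: [0.3997, 0.232, 0.1648]
wrist_force: [-0.9, -0.3, -2.1]
clock: 8.82
tcp_pos: [0.4002, 0.2328, 0.1633]
wrist_force: [0.6, -0.8, -1.9]
clock: 9.07
tcp_pos: [0.4007, 0.2336, 0.1617]
wrist_force: [0.4, -0.7, -1.4]
```

```bash
for i in 1 2 3; do python3 -m crank '{"travel":[[-0.011,0.0046,0.022],[-0.0216,0.0092,0.044],[-0.0216,0.0092,0.044]],"turn":[0,0,0]}'|egrep 'clock|force|tcp'; done
for i in 1 2; do python3 -m crank '{"travel":[[-0.002,-0.064,0],[-0.006,-0.127,0],[-0.006,-0.127,0]],"turn":[-0.05,-0.1,-0.1]}'|egrep 'clock|force|tcp'; done;  python3 - <<'E'
from workcell import *
import numpy as np
s=get_state(); print({k:np.round(s[k],3) for k in("clock","wrist_force","ft_torque")})
E
```

```text
clock: 9.32
tcp_pos: [0.4012, 0.2344, 0.1601]
wrist_force: [0.3, -1.5, -1.3]
clock: 9.57
tcp_pos: [0.4016, 0.2352, 0.1585]
wrist_force: [1.4, -3.6, 0.8]
clock: 9.82
tcp_pos: [0.4019, 0.2358, 0.157]
wrist_force: [-0.5, -6.9, 5.2]
clock: 10.07
tcp_pos: [0.4055, 0.2325, 0.157]
wrist_force: [-0.2, -3.6, 6.1]
clock: 10.32
tcp_pos: [0.4093, 0.2296, 0.1569]
wrist_force: [-1.4, -3.1, 5.2]
{'clock': np.float64(10.317), 'wrist_force': array([-1.402, -3.09 ,  5.24 ]), 'ft_torque': array([-0.519,  0.358, -0.056])}
```

```bash
for i in 1 2; do python3 -m crank '{"travel":[[-0.002,-0.064,0],[-0.006,-0.127,0],[-0.006,-0.127,0]],"turn":[-0.05,-0.1,-0.1]}'|egrep 'clock|force|tcp'; done
for i in 1 2 ; do python3 -m crank '{"travel":[[-0.012,0,0.022],[-0.023,0,0.044],[-0.023,0,0.044]],"turn":[0,0,0]}' | egrep 'tcp|force'; done
python3 - <<'E'
from workcell import *
import numpy as np
s=get_state(); print({k:np.round(s[k],3) for k in("clock","wrist_force","ft_torque")})
E
```

```text
clock: 10.57
tcp_pos: [0.4132, 0.2272, 0.1568]
wrist_force: [-2.2, -2.9, 5.4]
clock: 10.82
tcp_pos: [0.4175, 0.2252, 0.1567]
wrist_force: [-2.8, -1.2, 6.0]
tcp_pos: [0.4175, 0.2259, 0.155]
wrist_force: [-3.2, -1.7, 5.8]
tcp_pos: [0.4178, 0.2266, 0.1534]
wrist_force: [-3.9, -2.5, 7.3]
{'clock': np.float64(11.317), 'wrist_force': array([-3.918, -2.542,  7.322]), 'ft_torque': array([-0.404,  0.999, -0.012])}
```

```bash
for i in 1 2 3 4; do python3 -m crank '{"travel":[[-0.012,0.004,0.022],[-0.023,0.008,0.044],[-0.023,0.008,0.044]],"turn":[0,0,0]}' | egrep 'tcp|force'; done
```

```text
tcp_pos: [0.418, 0.2274, 0.1517]
wrist_force: [-3.9, -4.4, 8.2]
tcp_pos: [0.4183, 0.2282, 0.15]
wrist_force: [-2.5, -4.7, 6.9]
tcp_pos: [0.4186, 0.2291, 0.1483]
wrist_force: [-1.5, -4.4, 8.6]
tcp_pos: [0.4189, 0.23, 0.1465]
wrist_force: [-3.4, -5.1, 7.0]
```

```bash
for i in 1 2 3 4; do python3 -m crank '{"travel":[[-0.012,0,0.022],[-0.023,0,0.044],[-0.023,0,0.044]],"turn":[0,0,0]}' | egrep 'tcp|force|clock'; done
```

```text
clock: 12.57
tcp_pos: [0.4193, 0.2308, 0.1448]
wrist_force: [-2.8, -4.8, 7.9]
clock: 12.82
tcp_pos: [0.4197, 0.2317, 0.143]
wrist_force: [-1.6, -5.3, 7.6]
clock: 13.07
tcp_pos: [0.42, 0.2326, 0.1413]
wrist_force: [-2.5, -5.0, 7.2]
clock: 13.32
tcp_pos: [0.4203, 0.2331, 0.1402]
wrist_force: [-5.8, -6.3, 13.6]
```

```bash
python3 -m crank '{"travel":[[-0.012,0,0.022],[-0.023,0,0.044],[-0.023,0,0.044]],"turn":[0,0,0]}' | egrep 'tcp|force|clock'
python3 - <<'E'
from workcell import *
import cv2, numpy as np
c=read_camera("side"); np.savez("pics/side4.npz",**c); cv2.imwrite("pics/side4.png",cv2.resize(c["image"][140:240,225:335,::-1],None,fx=5,fy=5,interpolation=cv2.INTER_CUBIC))
s=get_state(); print({k:np.round(s[k],4) for k in("clock","tcp_pos","orientation","wrist_force","ft_torque","joint_pos")})
E
```

```text
clock: 13.57
tcp_pos: [0.4203, 0.2331, 0.1401]
wrist_force: [-10.0, -12.2, 26.9]
{'clock': np.float64(13.6167), 'tcp_pos': array([0.4204, 0.2331, 0.1401]), 'orientation': array([-3.000e-04, -5.476e-01,  8.367e-01, -1.200e-03]), 'wrist_force': array([-10.4828, -12.011 ,  27.45  ]), 'ft_torque': array([-1.9615,  1.9253, -0.0358]), 'joint_pos': array([ 0.3407,  0.1823, -0.3563,  1.0322, -0.0025, -0.8184])}
```

View pics/side4.png

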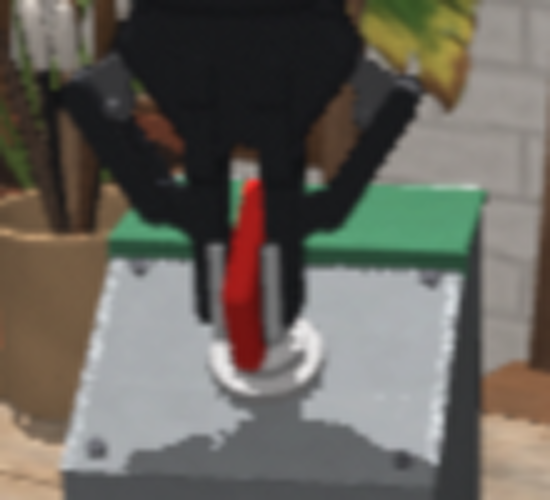

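The shoulder sits on the collar at about (265,355), and a hard stop at 27 N shows the key is home. I'll loosen the jaws to use them as a wrench, centre them on the grip and turn clockwise.

```bash
python3 -m crank '{"travel":[[0.03,0,-0.06],[0.03,0,-0.06]],"turn":[0,0]}'| egrep 'tcp|force|clock'
python3 -m crank '{"travel":[[0,0,0],[0,0,0],[-0.08,0,0],[-0.15,0,0],[-0.15,0,0]],"turn":[0,0,0,0,0]}' 20 20
python3 -m crank '{"travel":[[0,0,0],[0,0,0],[0,0,0],[0,0,0],[0,0,0]],"turn":[0.1,0.2,0.3,0.4,0.4]}'
python3 -m crank '{"travel":[[0,0,0],[0,0,0],[0,0,0],[0,0,0],[0,0,0]],"turn":[0.07,0.14,0.21,0.28,0.28]}'
```

```text
clock: 13.78
tcp_pos: [0.4203, 0.2331, 0.1402]
wrist_force: [-4.0, -4.1, 9.9]
clock: 14.2
tcp_pos: [0.4233, 0.2396, 0.1393]
orientation: [0.0, -0.548, 0.836, 0.0]
wrist_force: [0.1, 0.1, -0.4]
finger_gap: 0.0198
clock: 14.62
tcp_pos: [0.4227, 0.239, 0.1393]
orientation: [-0.0, -0.37, 0.929, 0.0]
wrist_force: [0.1, -0.4, -0.8]
finger_gap: 0.0198
clock: 15.03
tcp_pos: [0.4198, 0.2402, 0.1395]
orientation: [-0.002, -0.24, 0.971, 0.002]
wrist_force: [-7.8, 2.1, 6.6]
finger_gap: 0.0203
```

```bash
for i in 1 2; do python3 -m crank '{"travel":[[0,0,0],[0,0,0],[0,0,0],[0,0,0]],"turn":[0.08,0.16,0.24,0.24]}'; done
python3 - <<'E'
from workcell import *
import cv2, numpy as np
c=read_camera("side"); np.savez("pics/side5.npz",**c); cv2.imwrite("pics/side5.png",cv2.resize(c["image"][110:240,210:350,::-1],None,fx=4,fy=4,interpolation=cv2.INTER_CUBIC))
im=c["image"].astype(int); g=(im[:,:,1]>im[:,:,0]+40)&(im[:,:,1]>im[:,:,2]+15); v,u=np.nonzero(g[160:200,240:330]); print("green rows",v.min()+160,v.max()+160,len(v))
s=get_state(); print({k:np.round(s[k],3) for k in("wrist_force","ft_torque","joint_pos")})
E
```

```text
clock: 15.37
tcp_pos: [0.4187, 0.2429, 0.1404]
orientation: [-0.003, -0.123, 0.992, 0.006]
wrist_force: [-12.5, 9.3, 13.2]
finger_gap: 0.0203
clock: 15.7
tcp_pos: [0.4176, 0.2454, 0.1412]
orientation: [-0.005, -0.004, 1.0, 0.008]
wrist_force: [-17.4, 14.5, 19.1]
finger_gap: 0.0202
green rows 160 166 220
{'wrist_force': array([-18.047,  14.495,  19.151]), 'ft_torque': array([5.77 , 4.695, 1.673]), 'joint_pos': array([ 0.354,  0.189, -0.345,  1.04 ,  0.019,  0.342])}
```

View pics/side5.png

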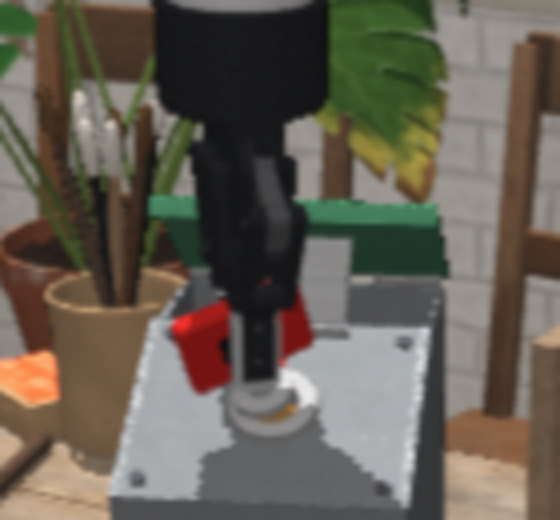

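The lid is open, with its green face at (300,235). However, the shoulder at (262,400) looks shifted off the collar centre at (282,400), so the key may have risen or cocked under the wrench. I'll relieve, release, lift clear and measure it.

```bash
python3 -m crank '{"travel":[[0,0,0],[0,0,0],[0,0,0]],"turn":[-0.08,-0.16,-0.16]}'|egrep 'force|tcp'
python3 -m crank '{"travel":[[0,0,0],[0,0,0],[0,0,0],[0,0,0]],"turn":[0,0,0,0]}' 45|egrep 'force|tcp'
python3 -m crank '{"travel":[[0,0,-0.3],[0,0,-0.8],[0,0,-1.4],[0,0,-2.0],[0,0,-2.0]],"turn":[0,0,0,0,0]}'|egrep 'clock|force|tcp'
python3 - <<'E'
from workcell import *
from h import *
q=[.4478,.2949,1.16]; O,F=lockframe(q); ims=[]
for n in("side","scene","wrist"):
    c=read_camera(n); np.savez(f"pics/{n}6.npz",**c)
cams=[load("side6"),load("scene6"),load("wrist6")]
wins=[(225,310,140,240),(270,340,230,280),(180,460,150,470)]
ms=[]
for c,w in zip(cams,wins):
    im=c["image"].astype(int); m=(im[:,:,0]>90)&(im[:,:,1]<60)&(im[:,:,2]<60); k=np.zeros_like(m); k[w[2]:w[3],w[0]:w[1]]=m[w[2]:w[3],w[0]:w[1]]; ms.append(k)
    v,u=np.nonzero(k); print(k.sum(), (u.mean(),v.mean(),u.min(),u.max(),v.min(),v.max()) if len(u) else None)
b=np.array([[x,y,z] for x in(-.031,.031) for y in(-.006,.006) for z in(.07,.112)])
from scipy.optimize import minimize
from scipy.spatial.transform import Rotation as Ro
def iou(p,which):
    th,dz,rx,ry=p; M=Ro.from_euler("xyz",[rx,ry,-th]).as_matrix()
    # tip pivot at lock z=-43+dz, tilt about lock origin
    P=(b-[0,0,.043])@Ro.from_euler("z",-th).as_matrix().T@Ro.from_euler("xy",[rx,ry]).as_matrix().T+[0,0,dz]
    X=P@F.T+O; r=[]
    for i in which:
        g=np.zeros(ms[i].shape,np.uint8); h=cv2.convexHull(proj(cams[i],X).astype(np.float32)); cv2.fillConvexPoly(g,np.round(h*16).astype(np.int32),1,shift=4)
        r.append((g.astype(bool)&ms[i]).sum()/max(1,(g.astype(bool)|ms[i]).sum()))
    return r
w=[0,1,2]
for th in np.arange(.5,1.25,.1): print(round(th,2),np.round(iou([th,0,0,0],w),2))
best=max((minimize(lambda p:-sum(iou(p,w)),[th,dz,0,0],method="Nelder-Mead",options=dict(initial_simplex=np.array([th,dz,0,0])+np.vstack([np.zeros(4),np.diag([.15,.005,.1,.1])]))) for th in(.7,.9,1.1) for dz in(0,.01)),key=lambda r:-r.fun)
print(best.x.round(4),iou(best.x,w))
E
```

```text
tcp_pos: [0.4204, 0.2451, 0.1414]
wrist_force: [-12.5, 15.6, 14.1]
tcp_pos: [0.4231, 0.2385, 0.1393]
wrist_force: [-0.3, 0.2, -0.8]
clock: 16.75
tcp_pos: [0.4255, 0.2392, 0.2238]
wrist_force: [1.2, 1.0, 0.3]
485 (np.float64(273.919587628866), np.float64(193.8618556701031), np.int64(250), np.int64(290), np.int64(163), np.int64(208))
514 (np.float64(318.82101167315176), np.float64(249.8229571984436), np.int64(303), np.int64(334), np.int64(235), np.int64(265))
3675 (np.float64(315.5322448979592), np.float64(256.43156462585034), np.int64(293), np.int64(384), np.int64(204), np.int64(311))
0.5 [0.5  0.62 0.44]
0.6 [0.57 0.63 0.49]
0.7 [0.61 0.62 0.55]
0.8 [0.63 0.63 0.61]
0.9 [0.63 0.64 0.66]
1.0 [0.62 0.65 0.69]
1.1 [0.62 0.66 0.7 ]
1.2 [0.62 0.7  0.68]
[ 1.1372 -0.0024 -0.02   -0.0348] [np.float64(0.6304635761589404), np.float64(0.680794701986755), np.float64(0.729713484271689)]
```

The mask fit gives a key turned about 1.1 rad and essentially home, with modest overlap (0.63–0.73) because of the black inset on the grip. As a safeguard I'll close the fingers and press on the grip's top along the lock axis to confirm it is seated.

```bash
python3 -m crank '{"travel":[[0,0,0],[0,0,0],[0.1,-0.13,0.2],[0.2,-0.26,0.4],[0.305,-0.394,0.5]],"turn":[0,0,0,0,0]}' 0 60|egrep 'force|tcp|gap'
python3 -m crank '{"travel":[[0,0,0.15],[0,0,0.27],[0,0,0.27],[0,0,0.27]],"turn":[0,0,0,0]}'|egrep 'force|tcp|gap'
python3 -m crank '{"travel":[[-0.032,0.049,0.11],[-0.064,0.098,0.22],[-0.064,0.098,0.22]],"turn":[0,0,0]}'|egrep 'force|tcp'
for i in 1 2 3; do python3 -m crank '{"travel":[[-0.007,0.01,0.022],[-0.013,0.02,0.044],[-0.013,0.02,0.044]],"turn":[0,0,0]}'|egrep 'force|tcp'; done
```

```text
tcp_pos: [0.4124, 0.2208, 0.1978]
wrist_force: [-0.2, 0.0, -0.9]
finger_gap: -0.0003
tcp_pos: [0.4134, 0.2214, 0.1885]
wrist_force: [-0.2, -0.6, 0.2]
finger_gap: -0.0005
tcp_pos: [0.4164, 0.2258, 0.1807]
wrist_force: [-1.6, -2.3, 8.4]
tcp_pos: [0.4167, 0.2262, 0.1804]
wrist_force: [-3.2, -4.9, 16.1]
tcp_pos: [0.4171, 0.2265, 0.1801]
wrist_force: [-7.1, -8.7, 25.9]
tcp_pos: [0.4174, 0.2267, 0.1798]
wrist_force: [-11.2, -11.1, 36.8]
```

It contacts stiffly (0.9 mm for 28 N) at about 70 mm on the lock axis, so the key is seated. I'll retreat and take a final look.

```bash
python3 -m crank '{"travel":[[0.03,-0.05,-0.3],[0.06,-0.1,-1.0],[0.06,-0.1,-1.9],[0.06,-0.1,-2.8],[0.06,-0.1,-3.0]],"turn":[0,0,0,0,0]}'|egrep 'force|tcp|clock'
python3 -m crank '{"travel":[[1,0,0],[2,0,0],[3,0,0],[3,0,0],[3,0,0]],"turn":[0,0,0,0,0]}'|egrep 'force|tcp|clock'
python3 - <<'E'
from workcell import *
from h import *
c={}
for n in("side","scene"): c[n]=read_camera(n); np.savez(f"pics/{n}7.npz",**c[n])
O,F=lockframe([.4478,.2949,1.16])
a=c["side"]["image"][130:280,205:355,::-1]; b=c["scene"]["image"][180:280,210:343,::-1]
d=c["side"]["image"][:,:,::-1]
A=cv2.resize(a,(400,400),interpolation=cv2.INTER_CUBIC); B=cv2.resize(b,(400,300),interpolation=cv2.INTER_CUBIC); D=cv2.resize(d,(400,300))
out=np.zeros((600,800,3),np.uint8); out[:400,:400]=A; out[:300,400:]=B; out[300:,400:]=D; cv2.imwrite("pics/final.png",out)
for n in c: print(n,"collar, shoulder rim centre at home, grip centre",proj(c[n],[O+F@[0,0,.006],O+F@[0,0,.012],O+F@[0,0,.048]]).round(1).tolist())
E
```

```text
clock: 19.07
tcp_pos: [0.4169, 0.2248, 0.3002]
wrist_force: [1.1, 1.4, 0.3]
clock: 19.48
tcp_pos: [0.295, 0.2048, 0.2949]
wrist_force: [1.5, -0.2, 0.5]
side collar, shoulder rim centre at home, grip centre [[278.1, 209.7], [277.7, 207.6], [275.5, 194.7]]
scene collar, shoulder rim centre at home, grip centre [[308.6, 268.6], [310.0, 265.9], [318.4, 249.1]]
```

View pics/final.png

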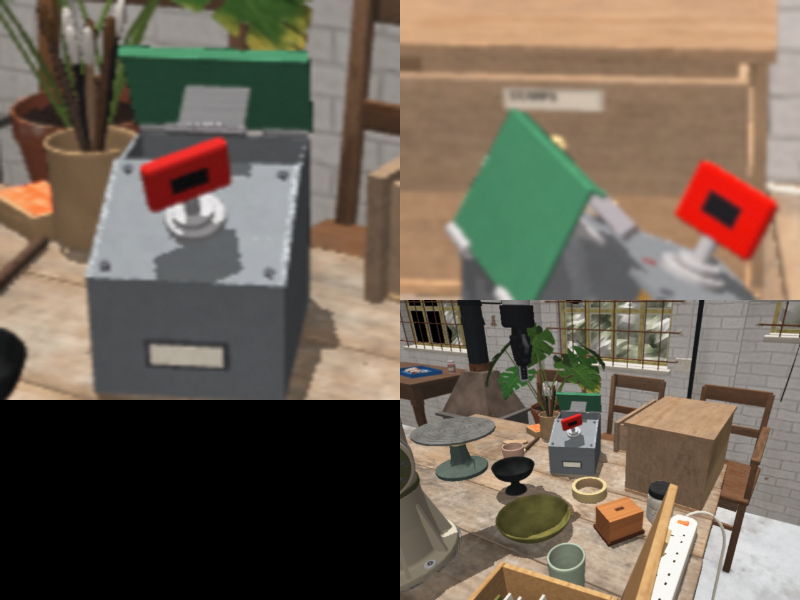

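The final view shows the lid open (green, tilted back at (220,90)) and the shoulder flat on the collar at (194,212), about 1–2 px from the predicted home position. The jar, tape and stand are in place.

```bash
python3 -c "
from workcell import *
print(hand_in()); print(get_state()['clock'])"
```

```text
the job is handed in; nothing more can be done
None
the job is handed in; nothing more can be done
```

The locker is unlocked: the key is fully in the lock and turned, the green lid is open, and the job is handed in. The last clock reading before hand-in was about 19.5 s of the 48 s allowed.

**How it went:**
- **Tilt:** the moves can't tilt the tool, so I gripped the key and pivoted it about 27° in the pads against the stand's slot.
- **Keyway:** I found it by feel at about +0.4 rad of tool turn, brought the core back in line with the key, and pushed until the key hit a hard stop.
- **Turn:** I turned it clockwise using the loosened jaws as a wrench. The bolt let go and the lid sprang open.

**Last checks:**
- **Seating:** pressing on the grip along the lock axis met a stiff stop. The shoulder sits on the collar within 1–2 px of where it should be.
- **Bystanders:** by eye in the final picture, the jar and tape look undisturbed.
- **Clearance:** the gripper is well clear of everything.

**Checks that disagreed or were weak:**
- **Mid-turn picture:** it made the key look shifted off the collar. With the jaws released it measured as seated.
- **Turn angle:** the camera fit (about 1.1 rad) overlapped the picture only 63–73%, so that angle is approximate.
- **Peak force:** the final press reached about 37 N vertically on the fingertips, about 40 N in all. That is higher than I meant, though well under the 120 N wrist limit. The 40 N limit is for the arm and gripper body, and only the fingertips were touching.

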